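Complete the condiment carrier and pick it up level

ROBOT

A 7-joint arm with a two-finger parallel gripper is mounted at the origin on a cart in front of the work surface, level with it; the furniture and walls round the work are solid. World frame = base frame: x ahead of the robot, y to its left, z up, the work surface at z = 0. Lengths are in m, angles in rad, forces in N, time in s.
With the tool pointing down it reaches from about 0.4 to 0.85 m from the base axis. Payload 10.4 kg.
Tool frame: the origin (TCP) lies at the very end of the fingers, on their centre line; the grasp point (between the pads) lies 19 mm behind it (grip_point_offset is the distance from the TCP to the grasp point, in m); z points along the fingers, y is the line along which they close (so a half turn about z gives the same grasp; the last joint's range is limited). The gripper opens to 87 mm and grips with 3 to 60 N. Pads are 19 mm wide; open, the fingers measure 117 mm over their backs; the gripper's body (75 mm by 190 mm) begins 51 mm behind the grasp point.
Start: joints at [1.248, 0.332, -0.065, 1.46, 0.022, 1.35, -0.088], TCP at [0.185, -0.597, 0.223] pointing down, gripper open.
Joint ranges: [-2.6, 2.6], [-0.5, 2.12], [-1.47, 1.34], [0.16, 2.42], [-1.27, 4.41], [0.06, 2.06], [-2.6, 2.6]. Speed limits (rad/s): [2.22, 2.22, 2.79, 2.79, 3.14, 3.14, 3.14].

INTERFACE

Orientations are given as a unit quaternion [x, y, z, w].
In Python, from bench import * gives the robot as it stands.
- The arm moves only by the tool play_rows, never from a script. Its argument "increments" is text: rows parted by semicolons, each of 7 numbers parted by spaces: the turn, a rotation vector about the tool's x, y, z in rad, then the shift along the tool's x, y, z in m, then the opening, from 0 (shut) to 1 (fully open). A call has 1 to 8 rows; each row is the pose to reach, as a shift and turn from the pose commanded when the call began, along the tool's axes at that moment; what a row does not reach only later rows make up. A row lasts 1/10 s, in which the tool goes at most 50 mm and 8.59 degrees, less where a joint would pass 70% of its speed; a pose out of reach is approached as far as the arm can. A call with a gripper value outside its range is refused whole. The fingers move at their own pace and stop on an object; "grip_force" is the grip in N (left out, the last holds). Time passes only in rows, so rows that repeat a pose let the fingers close. It gives the time, the measured TCP pose, the force, the opening and the grip force at its end, in the units of the state.
- read_state(): the state, without advancing time (a new reading comes with each control period).
- camera(name): name is "side" or "top"; returns a dict with "color" (400x640x3 uint8, red, green, blue), "fx", "fy", "cx", "cy" (pixels), "k1" (the pictures are not rectified: a ray, as slopes to the right and down, at radius r is drawn at 1 + k1 r^2 times it, then the intrinsics apply), "camera_from_world" (4x4, takes a point from world to camera coordinates). Camera axes: x right, y down, z forward; pixel columns grow to the right and rows downward; lengths in m; the calibration is good to about 2 mm. A picture is of the moment at which its call begins. There is no depth.
- close_job(): hands the job in; it is judged then, once.
The state is a dict: "time": time; "joint_positions": joint angles; "joint_vel": joint speeds; "joint_torque": joint torques, N m; "ee_pos": TCP position; "eef_rot": TCP orientation; "ft_force": force on the tool from outside, world axes, zero at the start; "torque": the same for the moment, N m; "width": finger opening in m; "grip_force": force on a finger pad.
Only numpy, scipy, OpenCV 4.12 (cv2) and the standard library are available. Lean on these libraries where they do the work, as an engineer would, in place of code of your own. Each camera call takes 0.05 s, during which the arm holds its last target. There are 200 camera calls.

TASK

One spice jar is missing from the wooden condiment carrier: take the spice jar that stands loose on the worktop and push it upright all the way down into the carrier's empty well, and let go of it. Then lift the whole carrier by its handle to about 12 cm above the worktop, level all the way and with both jars fully down in their wells, and finish while holding it there, still and level, in the gripper alone. Leave the tin and the glass where they are.

Things in the scene. Friction and masses are not known exactly. Their poses are not given: they have to be found in the camera images.
- carrier: wooden block 110 (x) x 250 (y) x 45 (z) mm, 0.42 kg, loose, any yaw; origin: centre of its underside, z up, y along its long side. Near each end a round well (170 mm apart, 49 mm wide, 38 mm deep, floor 7 mm above the underside): one holds a jar, one is empty. Over its middle a handle: two upright 8 mm steel rods at x = -43 and +43 mm carry a black bar
- handle (a point): centre of the carrier's black handle bar, 145 mm above the carrier's underside. The bar is 76 mm long along the carrier's x, 18 mm wide along its y (to be gripped across this width) and 22 mm high. Axes as the carrier's
- empty_well (a point): centre of the floor of the carrier's empty well (carrier frame: x 0, y -85, z +7 mm; the mouth is 38 mm above it). Axes as the carrier's
- full_well (a point): centre of the floor of the well that already holds a jar (carrier frame: x 0, y +85, z +7 mm)
- jar: the missing spice jar: round, 45 mm in diameter, 106 mm tall with its fixed cap, about 0.11 kg, standing loose on the worktop. Origin: centre of its underside, z up. Fully home it stands on the well's floor, and 68 mm of it show above the block
- seated_jar: a similar spice jar (42 mm in diameter, 106 mm tall, about 0.11 kg) that already stands in the carrier's other well. Origin: centre of its underside
- tin: closed food tin, 58 mm in diameter, 72 mm tall, standing on the worktop near the loose jar: leave alone. Origin: centre of its underside
- tumbler: waisted drinking glass, 62 mm in diameter, 85 mm tall, standing on the worktop near the loose jar: leave alone. Origin: centre of its underside
Things that resemble listed ones, but are neither listed nor needed, are in the scene too. What is shaped like the jar but yellow is not meant.

How it is judged:
By the outcome, as a careful person would: the job done as asked, in the order asked, and still so for the second after the job is handed in, while the arm keeps its last pose, push and grip.
It also fails if it takes over 61 s, if anything falls off the work surface, if the arm or the gripper's body presses on something with over 40 N, if the wrist force passes 120 N, or if a joint passes its speed limit or range.

## Working session

There is one attempt and no reset: what is moved stays moved. The work goes in short steps, Python scripts to look and compute and a tool call to move; the robot and the scene stay as the last step left them, time stands still between calls to the robot, and variables do not carry over. Pictures are saved under pics/ and viewed, at most 10 in all, crops included, and the job is handed in when it is done.

Besides the shell and the picture viewer there is one more tool, called as a command line: name --argument value ..., lists and objects as JSON in quotes. play_rows: Moves the arm, as the interface text tells. Its arguments: {"type":"object","properties":{"increments":{"type":"string"},"grip_force":{"type":"number"}},"required":["increments"]}

```bash
mkdir -p pics; ls; cat > h.py <<'E'
from bench import *
import numpy as np, cv2
from scipy.spatial.transform import Rotation as R
def snap(n,f=None):
    c=camera(n)
    if f: cv2.imwrite('pics/'+f,c['color'][:,:,::-1])
    return c
def K(c): return np.array([[c['fx'],0,c['cx']],[0,c['fy'],c['cy']],[0,0,1.]]),np.array([c['k1'],0,0,0.])
def ray(c,uv):
    k,d=K(c);p=cv2.undistortPoints(np.array(uv,float).reshape(-1,1,2),k,d).reshape(-1,2)
    T=np.array(c['camera_from_world']);Rm=T[:3,:3]
    return -Rm.T@T[:3,3],np.c_[p,np.ones(len(p))]@Rm
def onz(c,uv,z):
    o,d=ray(c,uv);return o+d*((z-o[2])/d[:,2])[:,None]
def proj(c,P):
    k,d=K(c);T=np.array(c['camera_from_world'])
    return cv2.projectPoints(np.array(P,float).reshape(-1,1,3),cv2.Rodrigues(T[:3,:3])[0],T[:3,3],k,d)[0].reshape(-1,2)
def todelta(pos,rot=None):
    "target TCP pos (world) -> shift and rotvec in tool axes"
    s=read_state();r=R.from_quat(s['eef_rot'])
    sh=r.inv().apply(np.array(pos)-s['ee_pos'])
    rv=(r.inv()*rot).as_rotvec() if rot is not None else np.zeros(3)
    return np.round(rv,4),np.round(sh,4)
E
python3 - <<'E'
from h import *
for n in('side','top'):
    c=snap(n,n+'1.png');T=np.array(c['camera_from_world']);print(n,c['fx'],c['k1'],-T[:3,:3].T@T[:3,3],T[2,:3])
s=read_state();print(s)
print(R.from_quat(s['eef_rot']).as_matrix().round(3))
E
```

```text
pics
side 377.2459958750657 0.001098978928099092 [0.18970919 0.71753492 0.62843295] [ 0.32928806 -0.79440253 -0.51038612]
top 415.46799138673356 -0.07436004736828664 [ 0.42876101 -0.07731692  1.05779994] [ 0.0712254   0.01939928 -0.99727158]
{'time': 0.1, 'joint_positions': array([ 1.24837746,  0.33285298, -0.06467914,  1.46082512,  0.02157673,
        1.34986603, -0.08848955]), 'joint_vel': array([-1.46584481e-03, -2.05947841e-03,  2.52282049e-04, -1.67156413e-03,
        8.16530615e-05, -1.15241833e-04, -1.24977024e-03]), 'joint_torque': array([ 2.27720178e-03, -6.24547720e+01,  2.50890164e-02, -3.90721965e+01,
       -6.15150807e-02,  3.65390384e-02,  4.53383473e-05]), 'ee_pos': array([ 0.18449062, -0.59681221,  0.22182114]), 'eef_rot': array([ 9.88784102e-01,  1.49350606e-01, -1.12306166e-04, -6.18587281e-04]), 'ft_force': array([ 0.32798337, -0.46804637, -1.05641249]), 'torque': array([-0.02216319, -0.03857074, -0.03644313]), 'grip_force': 0.0, 'width': 0.08720125543615147}
[[ 0.955  0.295 -0.   ]
 [ 0.295 -0.955  0.001]
 [-0.    -0.001 -1.   ]]
```

View pics/side1.png

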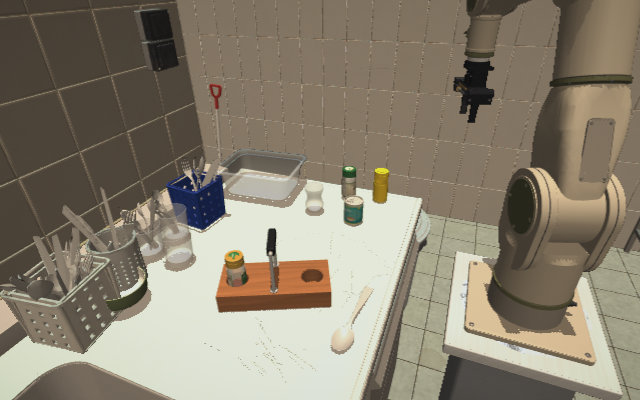

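View pics/top1.png

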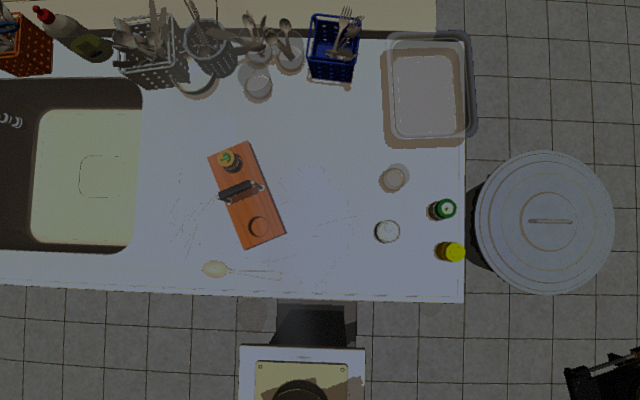

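Top view: carrier (about 248,195), with its seated jar at (228,160), bar at (240,190) and empty well at (260,226). Candidates for the jar are the green-capped one at top (445,209) / side (349,182), and the yellow one at top (452,252) / side (381,185), which is excluded. The tin is at (387,232) and the glass at (393,178). The green-capped jar fits; next I confirm it in a crop and measure.

```bash
cat > m.py <<'E'
from h import *
t=snap('top');s=snap('side')
a=cv2.resize(t['color'][150:275,360:480],None,fx=3.2,fy=3.2,interpolation=cv2.INTER_CUBIC);b=cv2.resize(s['color'][155:235,290:410],None,fx=3.2,fy=3.2,interpolation=cv2.INTER_CUBIC)
b=cv2.copyMakeBorder(b,0,a.shape[0]-b.shape[0],0,0,cv2.BORDER_CONSTANT)
cv2.imwrite('pics/crop1.png',np.hstack([a,b])[:,:,::-1])
def mask(c,lo,hi,box):
    h=cv2.cvtColor(c['color'],cv2.COLOR_RGB2HSV);m=cv2.inRange(h,lo,hi);k=np.zeros_like(m);x0,y0,x1,y1=box;k[y0:y1,x0:x1]=m[y0:y1,x0:x1];return k
def big(m):
    return max(cv2.findContours(m,cv2.RETR_EXTERNAL,cv2.CHAIN_APPROX_NONE)[0],key=cv2.contourArea)
for n,c,box in(('top',t,(425,190,465,228)),('side',s,(335,160,362,185))):
    g=big(mask(c,(45,80,30),(90,255,255),box));(u,v),r=cv2.minEnclosingCircle(g);print(n,'cap',u,v,r,cv2.contourArea(g),cv2.boundingRect(g))
    print(onz(c,[(u,v)],.106), onz(c,[(u,v)],.095))
# wood
w=big(mask(t,(2,100,40),(16,255,255),(190,130,300,260)));print('wood',cv2.minAreaRect(w),cv2.contourArea(w))
q=cv2.boxPoints(cv2.minAreaRect(w));Q=onz(t,q,.045);print(Q.round(4),np.linalg.norm(Q-np.roll(Q,1,0),axis=1))
# tin and tumbler roughly, edge
print('tin',onz(t,[(387,231)],.072),'tumbler',onz(t,[(394,178)],.085),'yellow',onz(t,[(455,252)],.106),'edge',onz(t,[(465,210),(300,300)],0))
print('well',onz(t,[(260,226)],.045),'bar',onz(t,[(240,190)],.156),'seatcap',onz(t,[(227,159)],.113))
E
python3 m.py
```

```text
top cap 446.4266662597656 207.89332580566406 9.615023612976074 260.0 (437, 199, 20, 19)
[[ 0.50289416 -0.328977    0.106     ]] [[ 0.50375092 -0.33188545  0.095     ]]
side cap 348.5 171.5 7.382511615753174 85.5 (342, 166, 14, 12)
[[ 0.49834649 -0.30850681  0.106     ]] [[ 0.50484495 -0.33011047  0.095     ]]
wood ((245.3658905029297, 195.05447387695312), (100.1452407836914, 44.586204528808594), 67.89054870605469) 3369.0
[[0.6185 0.2534 0.045 ]
 [0.663  0.1511 0.045 ]
 [0.4352 0.0481 0.045 ]
 [0.3912 0.148  0.045 ]] [0.25052633 0.11161759 0.25005922 0.10921512]
tin [[ 0.44678552 -0.19725083  0.072     ]] tumbler [[ 0.57179326 -0.20984971  0.085     ]] yellow [[ 0.40238225 -0.34982143  0.106     ]] edge [[ 0.50706954 -0.40494395  0.        ]
 [ 0.2676926   0.00951479  0.        ]]
well [[0.45059195 0.10980672 0.045     ]] bar [[0.52594087 0.13683329 0.156     ]] seatcap [[0.60217011 0.18097181 0.113     ]]
```

View pics/crop1.png

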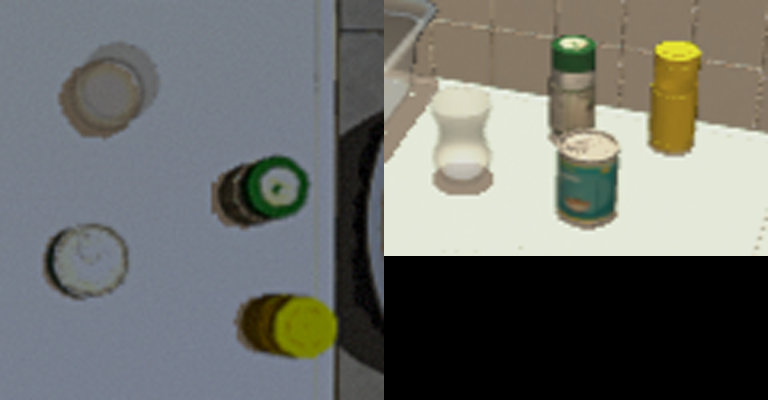

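The crop confirms the green-capped jar: printed label, white-centred green cap, about 44 mm wide. The yellow one is the decoy. Next I refine the carrier.

```bash
cat > m2.py <<'E'
from h import *
t=snap('top');s=snap('side')
a=cv2.resize(t['color'][135:255,200:295],None,fx=4,fy=4,interpolation=cv2.INTER_CUBIC)
b=cv2.resize(s['color'][220:320,210:340],None,fx=3,fy=3,interpolation=cv2.INTER_CUBIC)
b=cv2.copyMakeBorder(b,0,a.shape[0]-b.shape[0],0,0,cv2.BORDER_CONSTANT)
im=np.hstack([a,b]);im=np.clip(im.astype(int)*1.6,0,255).astype(np.uint8)
cv2.imwrite('pics/crop2.png',im[:,:,::-1]);print(im.shape)
E
python3 m2.py
```

```text
(480, 770, 3)
```

View pics/crop2.png

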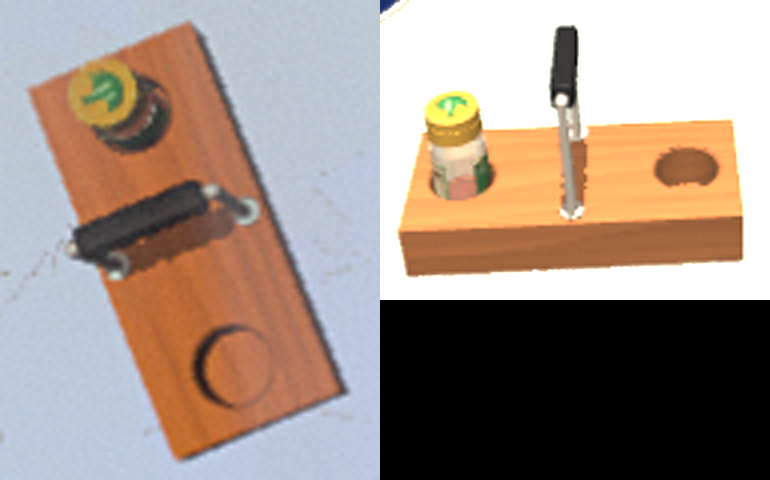

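The crop shows the full well with the gold-capped jar at (122,108), the bar from (78,243) to (208,193), the rod feet at (248,210) and (118,265), and the empty well at (234,366). The top-face corners are clear in both views.

```bash
cat > m3.py <<'E'
from h import *
t=snap('top');s=snap('side')
T=lambda p:[(x/4+200-.375,y/4+135-.375) for x,y in p]
S=lambda p:[((x-380)/3+210-.33,y/3+220-.33) for x,y in p]
for n,c,f,p in(('top',t,T,[(190,22),(30,90),(180,460),(345,392)]),('side',s,S,[(415,130),(733,122),(742,218),(400,228)])):
    Q=onz(c,f(p),.045);L=np.linalg.norm(Q-np.roll(Q,-1,0),axis=1);print(n,Q.round(4).tolist(),L.round(4),'mean',Q.mean(0).round(4))
    d=[Q[i]-Q[j] for i,j in ((0,3),(1,2),(0,1),(3,2))];print([np.degrees(np.arctan2(x[1],x[0])).round(2) for x in d])
print('well top',onz(t,T([(234,366)]),.045),'side',onz(s,S([(686,167)]),.045))
f=onz(t,T([(248,210),(118,265)]),.045);f2=onz(s,S([(572,211),(577,135)]),.045);print('feet',f,f.mean(0),f2,f2.mean(0))
g=cv2.cvtColor(t['color'],cv2.COLOR_RGB2HSV)
m=((g[...,2]<45)).astype(np.uint8);m[:178]=0;m[205:]=0;m[:,:216]=0;m[:,256:]=0
m=cv2.morphologyEx(m,cv2.MORPH_OPEN,np.ones((3,3),np.uint8))
k=max(cv2.findContours(m,0,1)[0],key=cv2.contourArea);r=cv2.minAreaRect(k);print('bar',r);print(onz(t,[r[0]],.15),onz(t,cv2.boxPoints(r),.152))
# cap of the seated jar
print('seat top',onz(t,T([(103,90)]),.113))
# jar centre
print('jar',onz(t,[(446.4,208.4)],.106), 'seat side',onz(s,S([(453,103)]),.113),'jar side',onz(s,[(573-384)/3.2+290-.3 and ((573-384)/3.2+290-.3,43/3.2+155-.3)],.106))
E
python3 m3.py
```

```text
top [[0.6634, 0.1512, 0.045], [0.6183, 0.2502, 0.045], [0.3918, 0.1454, 0.045], [0.4363, 0.0456, 0.045]] [0.1088 0.2496 0.1093 0.2505] mean [0.5275 0.1481 0.045 ]
[np.float64(24.93), np.float64(24.81), np.float64(-65.51), np.float64(-65.95)]
side [[0.6707, 0.1512, 0.045], [0.436, 0.0521, 0.045], [0.3927, 0.1508, 0.045], [0.6186, 0.2474, 0.045]] [0.2547 0.1077 0.2457 0.1094] mean [0.5295 0.1504 0.045 ]
[np.float64(-61.58), np.float64(-66.29), np.float64(22.88), np.float64(23.17)]
well top [[0.45014941 0.11441841 0.045     ]] side [[0.45102457 0.1148373  0.045     ]]
feet [[0.54641098 0.10969054 0.045     ]
 [0.51023663 0.18910758 0.045     ]] [0.52832381 0.14939906 0.045     ] [[0.51072555 0.18805241 0.045     ]
 [0.54611052 0.11075969 0.045     ]] [0.52841803 0.14940605 0.045     ]
bar ((236.37930297851562, 189.05174255371094), (8.534918785095215, 29.5439510345459), 66.80140686035156)
[[0.52849143 0.14646116 0.15      ]] [[0.52318727 0.17995804 0.152     ]
 [0.55060425 0.12039148 0.152     ]
 [0.53334806 0.11212658 0.152     ]
 [0.5059637  0.17156875 0.152     ]]
seat top [[0.60649972 0.18502556 0.113     ]]
jar [[ 0.50172442 -0.32892537  0.106     ]] seat side [[0.60589369 0.18144678 0.113     ]] jar side [[ 0.50490115 -0.33205877  0.106     ]]
```

Carrier centre is (0.528, 0.149) with its long axis at 24.5°, and the empty well is at (0.4505, 0.114); both views agree. The jar is at (0.502, -0.330). I move above the jar with the closing line already on the carrier's x.

play_rows --increments "0 0 -0.03 0.04 -0.017 0 1;0 0 -0.06 0.085 -0.036 0 1;0 0 -0.09 0.13 -0.055 0 1;0 0 -0.127 0.175 -0.074 0 1;0 0 -0.127 0.22 -0.093 0 1;0 0 -0.127 0.265 -0.112 0 1;0 0 -0.127 0.31 -0.131 0 1;0 0 -0.127 0.35 -0.148 0 1" --grip_force 15

```text
time: 1.2
ee_pos: [0.4771, -0.3503, 0.2228]
eef_rot: [0.977, 0.212, 0.0, 0.0]
ft_force: [0.7, -0.2, -0.2]
width: 0.0868
grip_force: 0.0
```

```bash
cat > d.py <<'E'
from h import *
import sys
# usage: x y z yaw(closing dir, deg)
a=[float(v) for v in sys.argv[1:]]
y=np.r_[np.cos(np.radians(a[3])),np.sin(np.radians(a[3])),0];z=np.r_[0,0,-1.]
rot=R.from_matrix(np.c_[np.cross(y,z),y,z])
s=read_state();print('t',round(s['time'],2),'ee',s['ee_pos'].round(4),'F',s['ft_force'].round(2),'M',s['torque'].round(2),'w',round(s['width'],4),'g',round(s['grip_force'],1));print('q',s['joint_positions'].round(2));print(todelta(a[:3],rot))
E
python3 d.py .5025 -.330 .053 -65.5
```

```text
t 1.2 ee [ 0.4771 -0.3503  0.2228] F [ 0.71 -0.2  -0.21] M [-0.04 -0.05  0.03] w 0.0868 g 0.0
q [ 0.81  0.28 -0.31  1.54  0.08  1.34 -0.65]
(array([ 0.0004, -0.0006,  0.0002]), array([ 0.0315, -0.008 ,  0.1699]))
```

play_rows --increments "0 0 0 0.02 -0.005 0 1;0 0 0 0.0315 -0.008 0.02 1;0 0 0 0.0315 -0.008 0.05 1;0 0 0 0.0315 -0.008 0.08 1;0 0 0 0.0315 -0.008 0.09 1;0 0 0 0.0315 -0.008 0.09 1"

```text
time: 1.8
ee_pos: [0.4999, -0.3317, 0.1314]
eef_rot: [0.977, 0.212, -0.001, -0.001]
ft_force: [0.7, -0.4, 0.5]
width: 0.087
grip_force: 0.0
```

```bash
python3 d.py .5025 -.330 .053 -65.5; python3 - <<'E'
from h import *
t=snap('top');s=snap('side')
a=cv2.resize(t['color'][150:275,350:480],None,fx=3,fy=3);b=cv2.resize(s['color'][100:225,290:420],None,fx=3,fy=3)
cv2.imwrite('pics/pre.png',np.hstack([a,b])[:,:,::-1])
E
```

```text
t 1.8 ee [ 0.4999 -0.3317  0.1314] F [ 0.74 -0.36  0.52] M [-0.04  0.01 -0.01] w 0.087 g 0.0
q [ 0.76  0.36 -0.31  1.63  0.12  1.17 -0.72]
(array([-0.0022,  0.0014, -0.0009]), array([ 0.0032, -0.0003,  0.0784]))
```

View pics/pre.png

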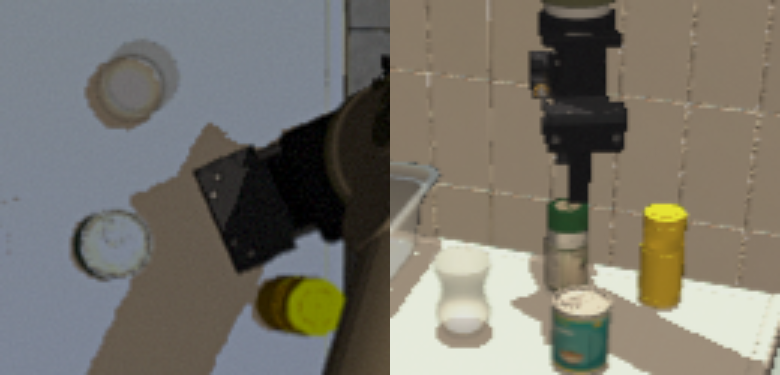

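The open fingers are above the green cap, with the tin, glass and yellow jar clear of them. I settle on the centre, descend and grip.

play_rows --increments "0 0 0 0.0025 0 0.01 1;0 0 0 0.0025 0 0.03 1;0 0 0 0.0025 0 0.05 1;0 0 0 0.0025 0 0.07 1;0 0 0 0.0025 0 0.077 1;0 0 0 0.0025 0 0.077 1;0 0 0 0.0025 0 0.077 1"

```text
time: 2.6
ee_pos: [0.5036, -0.3313, 0.0567]
eef_rot: [0.977, 0.212, 0.001, 0.001]
ft_force: [0.3, 0.3, 0.2]
width: 0.0872
grip_force: 0.0
```

```bash
python3 d.py .503 -.330 .053 -65.5
```

```text
t 2.6 ee [ 0.5036 -0.3313  0.0567] F [0.26 0.34 0.19] M [-0.   -0.04  0.06] w 0.0872 g 0.0
q [ 0.75  0.44 -0.31  1.69  0.15  1.03 -0.75]
(array([ 0.0013, -0.0009, -0.0008]), array([ 0.    , -0.0015,  0.0036]))
```

play_rows --increments "0 0 0 0 0 0 0.5;0 0 0 0 0 0 0.3;0 0 0 0 0 0 0.2;0 0 0 0 0 0 0.2;0 0 0 0 0 0 0.2;0 0 0 0 0 0 0.2;0 0 0 0 0 0 0.2;0 0 0 0 0 0 0.2" --grip_force 20

```text
time: 3.4
ee_pos: [0.5029, -0.3311, 0.0556]
eef_rot: [0.977, 0.212, 0.0, 0.0]
ft_force: [-0.5, -0.4, -0.8]
width: 0.0455
grip_force: 20.0
```

```bash
python3 d.py .503 -.330 .053 -65.5
```

```text
t 3.4 ee [ 0.5029 -0.3311  0.0556] F [-0.51 -0.38 -0.77] M [-0.09 -0.05 -0.06] w 0.0455 g 20.0
q [ 0.75  0.45 -0.31  1.69  0.15  1.03 -0.75]
(array([ 0.0002, -0.    , -0.0009]), array([ 0.0005, -0.001 ,  0.0026]))
```

play_rows --increments "0 0 0 0 0 -0.015 0.2;0 0 0 0 0 -0.04 0.2;0 0 0 0 0 -0.07 0.2;0 0 0 0 0 -0.1 0.2;0 0 0 0 0 -0.125 0.2;0 0 0 0 0 -0.14 0.2;0 0 0 0 0 -0.14 0.2"

```text
time: 4.1
ee_pos: [0.5039, -0.3315, 0.1982]
eef_rot: [0.977, 0.212, 0.001, 0.001]
ft_force: [0.6, -0.2, -1.2]
width: 0.0456
grip_force: 20.0
```

```bash
python3 d.py .4505 .114 .190 -65.5
```

```text
t 4.1 ee [ 0.5039 -0.3315  0.1982] F [ 0.56 -0.24 -1.24] M [-0.02 -0.   -0.01] w 0.0456 g 20.0
q [ 0.77  0.31 -0.32  1.55  0.1   1.29 -0.71]
(array([ 0.0034, -0.0021, -0.0007]), array([ 0.1358, -0.4276,  0.007 ]))
```

play_rows --increments "0 0 0 0.007 -0.021 0 0.2;0 0 0 0.018 -0.055 0 0.2;0 0 0 0.031 -0.096 0 0.2;0 0 0 0.044 -0.137 0 0.2;0 0 0 0.057 -0.178 0 0.2;0 0 0 0.07 -0.22 0 0.2;0 0 0 0.083 -0.26 0 0.2;0 0 0 0.095 -0.3 0 0.2"

```text
time: 4.9
ee_pos: [0.464, -0.017, 0.1943]
eef_rot: [0.977, 0.212, -0.001, -0.0]
ft_force: [1.2, 0.2, -0.9]
width: 0.0452
grip_force: 20.0
```

```bash
python3 d.py .4505 .114 .190 -65.5
```

```text
t 4.9 ee [ 0.464  -0.017   0.1943] F [ 1.19  0.15 -0.85] M [ 0.01 -0.1  -0.02] w 0.0452 g 20.0
q [ 0.49  0.03 -0.56  1.88  0.02  1.24 -1.21]
(array([-0.0007,  0.0016, -0.0007]), array([ 0.0419, -0.1248,  0.0043]))
```

play_rows --increments "0 0 0 0.013 -0.035 0 0.2;0 0 0 0.024 -0.07 0 0.2;0 0 0 0.034 -0.1 0 0.2;0 0 0 0.041 -0.119 0 0.2;0 0 0 0.041 -0.119 0 0.2;0 0 0 0.041 -0.119 0 0.2;0 0 0 0.041 -0.119 0 0.2"

```text
time: 5.6
ee_pos: [0.4531, 0.1055, 0.1949]
eef_rot: [0.977, 0.211, -0.001, 0.0]
ft_force: [0.4, -0.2, -1.6]
width: 0.0457
grip_force: 20.0
```

```bash
python3 d.py .4505 .114 .110 -65.5;
```

```text
t 5.6 ee [0.4531 0.1055 0.1949] F [ 0.37 -0.23 -1.57] M [ 0.03 -0.05  0.04] w 0.0457 g 20.0
q [ 0.35  0.04 -0.69  1.87  0.03  1.24 -1.49]
(array([-0.0001,  0.0012, -0.0023]), array([ 0.0012, -0.0088,  0.0849]))
```

play_rows --increments "0 0 0 0.001 -0.009 0.015 0.2;0 0 0 0.001 -0.009 0.035 0.2;0 0 0 0.001 -0.009 0.055 0.2;0 0 0 0.001 -0.009 0.07 0.2;0 0 0 0.001 -0.009 0.075 0.2;0 0 0 0.001 -0.009 0.075 0.2;0 0 0 0.001 -0.009 0.075 0.2;0 0 0 0.001 -0.009 0.075 0.2"

```text
time: 6.4
ee_pos: [0.451, 0.1152, 0.1213]
eef_rot: [0.977, 0.212, 0.001, 0.0]
ft_force: [0.0, 0.4, -0.4]
width: 0.0455
grip_force: 20.0
```

```bash
python3 d.py .4505 .114 .0626 -65.5; python3 - <<'E'
from h import *
t=snap('top');s=snap('side')
P=[]
a=cv2.resize(s['color'][200:320,210:345],None,fx=4,fy=4,interpolation=cv2.INTER_CUBIC);b=cv2.resize(t['color'][165:255,215:275],None,fx=4,fy=4)
b=cv2.copyMakeBorder(b,0,a.shape[0]-b.shape[0],0,0,cv2.BORDER_CONSTANT)
cv2.imwrite('pics/ins.png',np.clip(np.hstack([a,b])[:,:,::-1]*1.5,0,255))
e=read_state()['ee_pos']
# expected side-crop outline of jar bottom (z=ee-.0556) and of well mouth
for nm,(x,y,z) in (('jarbot',(e[0],e[1],e[2]-.0556)),('jartop',(e[0],e[1],e[2]+.0504)),('well',(.4505,.114,.045))):
    r=.0225 if nm!='well' else .0245
    p=proj(s,[[x+r*np.cos(k),y+r*np.sin(k),z] for k in np.linspace(0,6.28,60)])
    p=(p-[210,200])*4;print(nm,p.min(0),p.max(0),p.mean(0))
E
```

```text
t 6.4 ee [0.451  0.1152 0.1213] F [ 0.03  0.37 -0.41] M [-0.07 -0.01  0.02] w 0.0455 g 20.0
q [ 0.32  0.12 -0.7   1.96  0.09  1.08 -1.56]
(array([ 0.0006, -0.0012, -0.0012]), array([-0.0011,  0.0009,  0.0587]))
jarbot [365.95006873 248.45273779] [445.68113311 301.18983612] [405.22206726 274.36056656]
jartop [358.71921076  95.91716588] [443.86088437 144.7355677 ] [400.65947248 119.8795786 ]
well [365.25239216 272.37319569] [450.92707455 330.33474079] [407.45169517 300.82303814][ WARN:0@1.307] global loadsave.cpp:1063 imwrite_ Unsupported depth image for selected encoder is fallbacked to CV_8U.
```

View pics/ins.png

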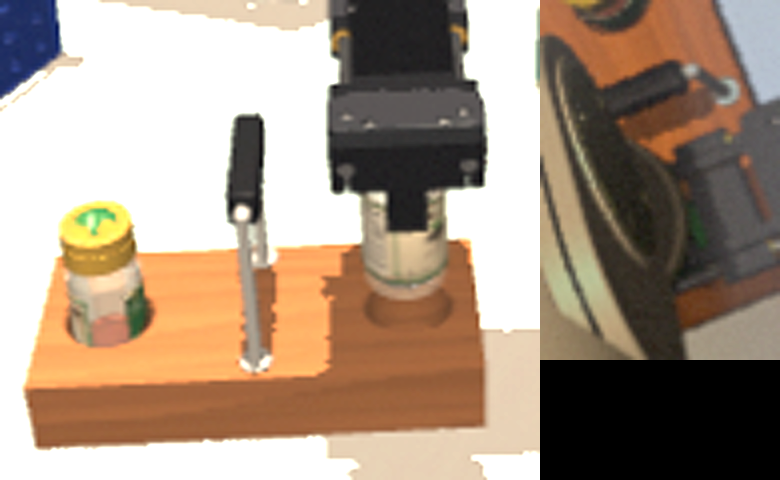

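The side view shows the jar bottom at (405,275) hanging directly over the mouth at (407,300), with the jar upright. Both match their projections within about 2 px (1 mm). I descend slowly, watching the force.

play_rows --increments "0 0 0 -0.001 0.001 0.005 0.2;0 0 0 -0.001 0.001 0.012 0.2;0 0 0 -0.001 0.001 0.017 0.2;0 0 0 -0.001 0.001 0.021 0.2;0 0 0 -0.001 0.001 0.024 0.2;0 0 0 -0.001 0.001 0.027 0.2;0 0 0 -0.001 0.001 0.03 0.2;0 0 0 -0.001 0.001 0.03 0.2"

```text
time: 7.3
ee_pos: [0.4498, 0.1139, 0.0902]
eef_rot: [0.977, 0.212, -0.0, -0.0]
ft_force: [-0.2, 0.3, -1.1]
width: 0.0456
grip_force: 20.0
```

```bash
python3 d.py .4505 .114 .0626 -65.5
```

```text
t 7.3 ee [0.4498 0.1139 0.0902] F [-0.25  0.3  -1.13] M [ 0.01 -0.   -0.02] w 0.0456 g 20.0
q [ 0.31  0.17 -0.7   2.    0.12  1.02 -1.59]
(array([-0.0001,  0.0005, -0.0008]), array([0.0007, 0.0003, 0.0276]))
```

The bottom is 10 mm inside the mouth with no contact force. Continuing.

play_rows --increments "0 0 0 0.0005 0 0.005 0.2;0 0 0 0.0005 0 0.01 0.2;0 0 0 0.0005 0 0.014 0.2;0 0 0 0.0005 0 0.018 0.2;0 0 0 0.0005 0 0.021 0.2;0 0 0 0.0005 0 0.023 0.2;0 0 0 0.0005 0 0.025 0.2;0 0 0 0.0005 0 0.025 0.2"

```text
time: 8.1
ee_pos: [0.4503, 0.1142, 0.0653]
eef_rot: [0.977, 0.212, -0.0, 0.0]
ft_force: [0.2, -0.4, -1.9]
width: 0.0456
grip_force: 20.0
```

```bash
python3 d.py .4505 .114 .0626 -65.5
```

```text
t 8.1 ee [0.4503 0.1142 0.0653] F [ 0.21 -0.42 -1.91] M [-0.02  0.03  0.  ] w 0.0456 g 20.0
q [ 0.3   0.21 -0.69  2.02  0.16  0.97 -1.62]
(array([-0.    ,  0.0002, -0.0008]), array([0.0001, 0.0002, 0.0027]))
```

play_rows --increments "0 0 0 0 0 0.0015 0.2;0 0 0 0 0 0.003 0.2;0 0 0 0 0 0.004 0.2;0 0 0 0 0 0.004 0.2;0 0 0 0 0 0.004 0.2"

```text
time: 8.6
ee_pos: [0.451, 0.1144, 0.0625]
eef_rot: [0.977, 0.212, 0.001, 0.0]
ft_force: [-3.4, -1.9, 12.0]
width: 0.0453
grip_force: 20.0
```

```bash
python3 d.py .4505 .114 .0626 -65.5
```

```text
t 8.6 ee [0.451  0.1144 0.0625] F [-3.37 -1.88 11.96] M [-0.21  0.82 -0.05] w 0.0453 g 20.0
q [ 0.3   0.21 -0.69  2.02  0.16  0.96 -1.62]
(array([ 0.0007, -0.001 , -0.0009]), array([-0.0006,  0.0001, -0.0001]))
```

play_rows --increments "0 0 0 -0.0005 0 0.001 0.2;0 0 0 -0.0005 0 0.002 0.2;0 0 0 -0.0005 0 0.002 0.2"

```text
time: 8.9
ee_pos: [0.4518, 0.1145, 0.0619]
eef_rot: [0.977, 0.212, 0.002, 0.0]
ft_force: [-6.4, -1.9, 25.1]
width: 0.0455
grip_force: 20.0
```

```bash
python3 d.py .4505 .114 .0626 -65.5;python3 - <<'E'
from h import *
s=snap('side');a=cv2.resize(s['color'][200:320,210:345],None,fx=4,fy=4,interpolation=cv2.INTER_CUBIC)
cv2.imwrite('pics/seat.png',np.clip(a[:,:,::-1]*1.5,0,255).astype(np.uint8))
E
```

```text
t 8.9 ee [0.4518 0.1145 0.0619] F [-6.36 -1.93 25.12] M [-0.43  1.36 -0.01] w 0.0455 g 20.0
q [ 0.29  0.21 -0.69  2.02  0.17  0.96 -1.62]
(array([ 0.0016, -0.0032, -0.0009]), array([-0.0013, -0.0001, -0.0007]))
```

View pics/seat.png

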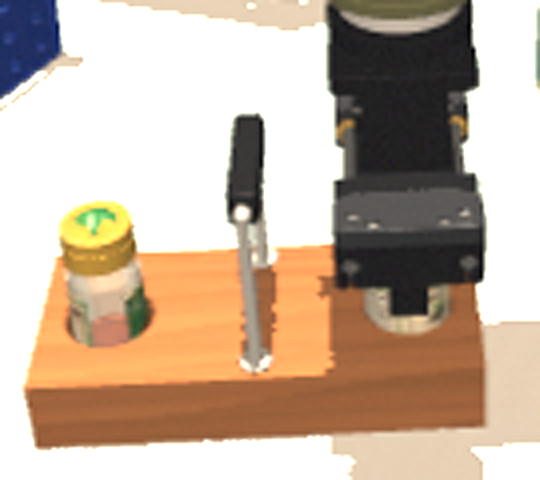

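The jar is in the well at (408,320) at home height, and the floor is hard (25 N moved it 0.6 mm). The carrier has not shifted. I relax the push, open and rise.

play_rows --increments "0 0 0 0.0005 0 -0.003 0.2;0 0 0 0.0005 0 -0.005 0.2;0 0 0 0.0005 0 -0.005 0.5;0 0 0 0.0005 0 -0.005 1;0 0 0 0.0005 0 -0.005 1;0 0 0 0.0005 0 -0.005 1;0 0 0 0.0005 0 -0.005 1;0 0 0 0.0005 0 -0.005 1"

```text
time: 9.75
ee_pos: [0.4504, 0.1142, 0.0645]
eef_rot: [0.977, 0.212, 0.0, 0.0]
ft_force: [-0.3, 0.7, 0.1]
width: 0.0774
grip_force: 0.0
```

```bash
python3 d.py .4505 .114 .25 -65.5
```

```text
t 9.75 ee [0.4504 0.1142 0.0645] F [-0.26  0.74  0.13] M [ 0.01 -0.05  0.  ] w 0.0774 g 0.0
q [ 0.3   0.21 -0.69  2.02  0.16  0.97 -1.62]
(array([ 0.    , -0.    , -0.0009]), array([-0.    ,  0.0002, -0.1855]))
```

play_rows --increments "0 0 0 0 0 -0.01 1;0 0 0 0 0 -0.03 1;0 0 0 0 0 -0.06 1;0 0 0 0 0 -0.09 1;0 0 0 0 0 -0.12 1;0 0 0 0 0 -0.15 1;0 0 0 0 0 -0.16 1;0 0 -0.05 0.005 0 -0.16 1"

```text
time: 10.55
ee_pos: [0.4556, 0.1164, 0.2267]
eef_rot: [0.972, 0.236, 0.002, 0.001]
ft_force: [0.1, 0.6, -0.1]
width: 0.087
grip_force: 0.0
```

play_rows --increments "0 0 -0.1 0.01 0 0 1;0 0 -0.22 0.02 0 0 1;0 0 -0.35 0.03 0 0 1;0 0 -0.48 0.04 0 0 1;0 0 -0.61 0.05 0 0 1;0 0 -0.74 0.06 0 0 1;0 0 -0.87 0.07 0 0 1;0 0 -1 0.08 0 0 1"

```text
time: 11.35
ee_pos: [0.5261, 0.1531, 0.2243]
eef_rot: [0.738, 0.675, -0.0, -0.0]
ft_force: [0.5, 0.4, 0.4]
width: 0.0874
grip_force: 0.0
```

```bash
python3 d.py .528 .149 .22 24.5
```

```text
t 11.35 ee [0.5261 0.1531 0.2243] F [0.46 0.37 0.35] M [-0.02 -0.11 -0.02] w 0.0874 g 0.0
q [ 0.31  0.25 -0.78  1.63  0.18  1.34 -0.59]
(array([-0.0006,  0.    , -0.5161]), array([-0.0039,  0.0022,  0.0043]))
```

play_rows --increments "0 0 -0.13 0 0 0 1;0 0 -0.26 -0.002 0.001 0 1;0 0 -0.39 -0.004 0.002 0 1;0 0 -0.517 -0.004 0.002 0 1;0 0 -0.517 -0.004 0.002 0 1;0 0 -0.517 -0.004 0.002 0 1"

```text
time: 11.95
ee_pos: [0.5275, 0.1488, 0.2244]
eef_rot: [0.544, 0.839, -0.0, -0.0]
ft_force: [0.3, -0.1, -0.1]
width: 0.0869
grip_force: 0.0
```

```bash
python3 d.py .528 .149 .126 24.5; python3 - <<'E'
from h import *
s=snap('side');a=cv2.resize(s['color'][160:320,210:345],None,fx=3.5,fy=3.5,interpolation=cv2.INTER_CUBIC)
cv2.imwrite('pics/hand.png',np.clip(a[:,:,::-1]*1.5,0,255).astype(np.uint8))
e=read_state()['ee_pos'];f=lambda p:((proj(s,p)-[210,160])*3.5).round(0).tolist()
y=np.r_[.91,.4147,0];print('tips',f([e+y*.0435,e-y*.0435]),'bar',f([[.528,.149,.145]]),'bar ends',f([[.528+.4147*.038,.149-.91*.038,.145],[.528-.4147*.038,.149+.91*.038,.145]]),'jar cap top',f([[.4506,.1138,.113]]))
E
```

```text
t 11.95 ee [0.5275 0.1488 0.2244] F [ 0.35 -0.14 -0.08] M [ 0.02 -0.19  0.01] w 0.0869 g 0.0
q [ 0.37  0.26 -0.85  1.63  0.2   1.34 -0.09]
(array([-0.0003, -0.0001, -0.0083]), array([0.    , 0.0006, 0.0984]))
tips [[130.0, 178.0], [280.0, 172.0]] bar [[215.0, 285.0]] bar ends [[218.0, 249.0], [212.0, 323.0]] jar cap top [[355.0, 320.0]]
```

View pics/hand.png

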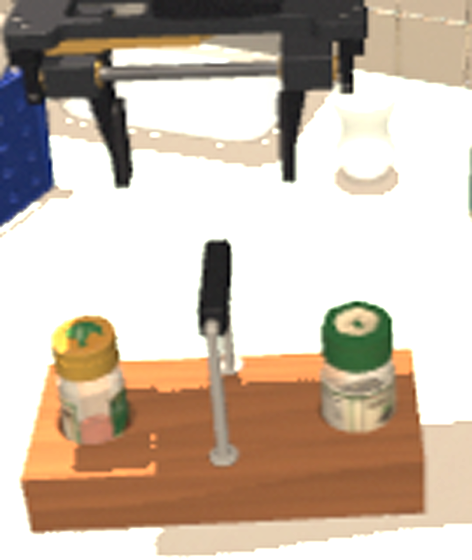

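The released jar is home: its cap centre is at (358,320), predicted (355,320). The bar at (216,285) matches the prediction (215,285), midway between the finger tips at (122,183) and (289,178). I descend and grip.

play_rows --increments "0 0 0 0 0 0.01 1;0 0 -0.008 0 0.0005 0.03 1;0 0 -0.008 0 0.0005 0.055 1;0 0 -0.008 0 0.0005 0.075 1;0 0 -0.008 0 0.0005 0.09 1;0 0 -0.008 0 0.0005 0.098 1;0 0 -0.008 0 0.0005 0.098 1;0 0 -0.008 0 0.0005 0.098 1"

```text
time: 12.8
ee_pos: [0.5285, 0.1492, 0.1271]
eef_rot: [0.54, 0.842, 0.0, 0.0]
ft_force: [-0.0, -0.3, 1.3]
width: 0.0871
grip_force: 0.0
```

play_rows --increments "0 0 0 0 0 0 0.6;0 0 0 0 0 0 0.4;0 0 0 0 0 0 0.3;0 0 0 0 0 0 0.25;0 0 0 0 0 0 0.2;0 0 0 0 0 0 0.15;0 0 0 0 0 0 0.1;0 0 0 0 0 0 0.05" --grip_force 10

```text
time: 13.6
ee_pos: [0.5281, 0.149, 0.1265]
eef_rot: [0.54, 0.842, -0.0, -0.0]
ft_force: [0.1, 1.0, 0.4]
width: 0.0313
grip_force: 0.0
```

play_rows --increments "0 0 0 0 0 0 0;0 0 0 0 0 0 0;0 0 0 0 0 0 0;0 0 0 0 0 0 0;0 0 0 0 0 0 0" --grip_force 50

```text
time: 14.1
ee_pos: [0.5282, 0.1491, 0.1266]
eef_rot: [0.54, 0.842, 0.0, 0.0]
ft_force: [1.8, -0.2, -1.2]
width: 0.0177
grip_force: 50.0
```

```bash
python3 d.py .528 .149 .126 24.5
```

```text
t 14.1 ee [0.5282 0.1491 0.1266] F [ 1.81 -0.2  -1.23] M [ 0.17 -0.45 -0.06] w 0.0177 g 50.0
q [ 0.34  0.35 -0.82  1.75  0.28  1.16 -0.14]
(array([0.0003, 0.    , 0.0034]), array([ 0.    , -0.0003,  0.0006]))
```

Gripped (17.7 mm, 50 N). Gentle lift.

play_rows --increments "0 0 0 0 0 -0.002 0;0 0 0 0 0 -0.005 0;0 0 0 0 0 -0.009 0;0 0 0 0 0 -0.014 0;0 0 0 0 0 -0.019 0;0 0 0 0 0 -0.024 0;0 0 0 0 0 -0.028 0;0 0 0 0 0 -0.03 0"

```text
time: 14.9
ee_pos: [0.5283, 0.1491, 0.1571]
eef_rot: [0.54, 0.842, 0.0, 0.0]
ft_force: [-0.4, 0.3, -5.6]
width: 0.0174
grip_force: 50.0
```

```bash
python3 d.py .528 .149 .2466 24.5
```

```text
t 14.9 ee [0.5283 0.1491 0.1571] F [-0.42  0.27 -5.59] M [ 0.02 -0.15  0.  ] w 0.0174 g 50.0
q [ 0.35  0.32 -0.84  1.72  0.25  1.22 -0.12]
(array([0.0006, 0.0002, 0.0034]), array([ 0.    , -0.0002, -0.0895]))
```

play_rows --increments "0 0 0 0 0 -0.005 0;0 0 0 0 0 -0.012 0;0 0 0 0 0 -0.02 0;0 0 0 0 0 -0.028 0;0 0 0 0 0 -0.036 0;0 0 0 0 0 -0.044 0;0 0 0 0 0 -0.052 0;0 0 0 0 0 -0.06 0"

```text
time: 15.7
ee_pos: [0.5281, 0.149, 0.2173]
eef_rot: [0.54, 0.842, -0.0, 0.0]
ft_force: [-0.5, 0.4, -6.3]
width: 0.0176
grip_force: 50.0
```

play_rows --increments "0 0 0 0 0 -0.008 0;0 0 0 0 0 -0.015 0;0 0 0 0 0 -0.021 0;0 0 0 0 0 -0.026 0;0 0 0 0 0 -0.029 0;0 0 0 0 0 -0.03 0;0 0 0 0 0 -0.03 0;0 0 0 0 0 -0.03 0"

```text
time: 16.5
ee_pos: [0.528, 0.1489, 0.2462]
eef_rot: [0.54, 0.842, -0.0, -0.0]
ft_force: [0.6, 0.5, -5.5]
width: 0.0178
grip_force: 50.0
```

play_rows --increments "0 0 0 0 0 0 0;0 0 0 0 0 0 0;0 0 0 0 0 0 0;0 0 0 0 0 0 0;0 0 0 0 0 0 0;0 0 0 0 0 0 0;0 0 0 0 0 0 0;0 0 0 0 0 0 0"

```text
time: 17.3
ee_pos: [0.5281, 0.149, 0.2465]
eef_rot: [0.54, 0.842, -0.0, 0.0]
ft_force: [0.4, -0.8, -5.8]
width: 0.0174
grip_force: 50.0
```

```bash
python3 d.py .528 .149 .2466 24.5; python3 - <<'E'
from h import *
s=snap('side');a=cv2.resize(s['color'][120:300,190:360],None,fx=3.3,fy=3.3,interpolation=cv2.INTER_CUBIC)
cv2.imwrite('pics/end.png',np.clip(a[:,:,::-1]*1.5,0,255).astype(np.uint8))
f=lambda p:((proj(s,p)-[190,120])*3.3).round(0).tolist()
c=np.r_[.528,.149,0];y=np.r_[.91,.4147,0];x=np.r_[.4147,-.91,0]
for z in(.12,.165):print(z,f([c+a*x*.055+b*y*.125+[0,0,z] for a,b in((1,1),(1,-1),(-1,-1),(-1,1))]))
print('caps',f([c-y*.085+[0,0,.233],c+y*.085+[0,0,.233]]))
E
```

```text
t 17.3 ee [0.5281 0.149  0.2465] F [ 0.42 -0.76 -5.78] M [-0.   -0.17 -0.02] w 0.0174 g 50.0
q [ 0.37  0.25 -0.85  1.59  0.19  1.39 -0.07]
(array([0.    , 0.0001, 0.0034]), array([ 0.    , -0.0001, -0.0001]))
0.12 [[96.0, 390.0], [454.0, 375.0], [467.0, 477.0], [65.0, 495.0]]
0.165 [[86.0, 336.0], [454.0, 321.0], [468.0, 419.0], [53.0, 437.0]]
caps [[396.0, 279.0], [119.0, 290.0]]
```

View pics/end.png

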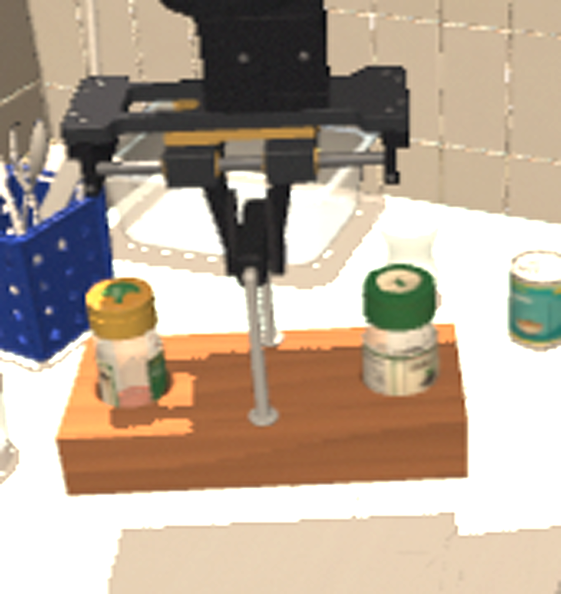

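The carrier hangs level: its corners at (55,438), (467,418), (68,494) and (467,476) are within 1-3 px of the level prediction at 12 cm, and the back corner at (455,325) is 4 px off. Both caps are at home height. Handing in.

```bash
python3 -c "
from bench import *
print(close_job())"
```

```text
the job is handed in; nothing more can be done
None
```

The green-capped jar is fully down in the empty well and released, and the carrier is held still and level by its handle about 12 cm above the worktop; the job was handed in at about 17 s and no verdict came back.

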